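# Level and lock the control panel, then lay the pressed brackets in it

### The job

The control panel stands tilted in its rework frame. Turn the frame's knob anticlockwise to loosen it fully, swing the panel round by its grab bar until it lies level with the ribbed side up, and turn the knob clockwise to its stop to lock it there; only then lift every formed bracket out of the die and lay each one flat, ridge up, in a bay of its own on the panel. Leave the tools and other things on the table where they are.

Things in the scene. Friction and masses are not known exactly. Their poses are not given: they have to be found in the camera images.
- panel (a joint): angle of the control panel about its long axis (level, 145 mm up). 0 = level, ribbed side up, grab bar on the robot's side; grows as the bar's edge comes up (1.57 = upright, bar on top; beyond, the bar leans away from the robot). Range -0.5 to 2.4, no stop at level; a stiff hinge (0.4 N m of friction, about 4 N at the bar): it stays where it is left.
- lock (a joint): turn of the black lock knob on the frame's +y post: 0 = loose, 1.4 = locked, each at a stop; starts tight, at 1.05 to 1.35. Clockwise from above tightens; stiff, about 0.1 N m. It drives a 10 mm brass pin down between two prongs on the panel's shaft; the pin enters if the panel is within about 0.15 rad of level, centres it to within 0.06 rad and then blocks it.
- frame: rework frame fixed to the table, turned by up to 0.12 rad; origin on the table under the panel's centre, y along the panel's turning axis. Grey base plate 140 (x) x 345 (y) mm; two steel posts, 45 x 24 mm, at y = -138 mm (167 mm high) and y = +135 mm (216 mm high); the knob stands 168 mm out along y on an arm of the latter.
- panel_centre (a point): centre of the panel, on its turning axis, 145 mm above the table. Axes turn with the panel; y is the turning axis, z comes out of the ribbed side, x points away from the grab bar. The panel is a stainless plate 170 (x) x 206 (y) x 4 mm with meters and push-buttons on its underside.
- bar (a point): middle of the panel's grab bar: a round steel bar of 14 mm diameter and 120 mm length along the panel's y, held 125 mm from the turning axis by a stem at each end, with a 33 mm gap between bar and panel edge. Axes as the panel's.
- lock_grip (a point): on the knob's vertical axis, 253 mm above the table: the height to grip. The knob's grip is an upright black fin, 49 mm long, 14 mm thick, from 230 to 260 mm above the table. Its length lies along this point's x, which turns with the knob (along the frame's x at joint value 0).
- die: fixed dark steel forming die, 174 (x) x 206 (y) x 45 mm high, origin at the centre of its underside, turned by up to 0.12 rad. Four open cavities, 66 x 82 mm, 10 mm deep, centred at x = -40 or +40, y = -48 or +48 mm; in the middle of each a fixed core 13 mm wide, 70 mm long along y, 15 mm above the die's top.
- bay1 (a point): floor centre of one of the panel's four bays (robot's side, +y half when level): 74 (panel x) x 90 (panel y) mm between ribs that stand 6 mm above the floor, 147 mm above the table when level. Axes as the panel's.
- bay2 (a point): floor centre of one of the panel's four bays (robot's side, -y half when level): 74 (panel x) x 90 (panel y) mm between ribs that stand 6 mm above the floor, 147 mm above the table when level. Axes as the panel's.
- bay3 (a point): floor centre of one of the panel's four bays (far side, +y half when level): 74 (panel x) x 90 (panel y) mm between ribs that stand 6 mm above the floor, 147 mm above the table when level. Axes as the panel's.
- bay4 (a point): floor centre of one of the panel's four bays (far side, -y half when level): 74 (panel x) x 90 (panel y) mm between ribs that stand 6 mm above the floor, 147 mm above the table when level. Axes as the panel's.
- bracket1_c (a point): centre (half-way up) of a formed stainless bracket of hat section: flange 60 (x) x 76 (y) x 3 mm, with a hollow ridge 26 mm wide (x), 76 mm long (y) standing in its middle; 46 mm high in all, 0.18 kg; z up out of the ridge's top. It starts in a die cavity, ridge up over the core, flange on the cavity's floor 35 mm above the table, ridge along the die's y; may be absent.
- bracket2_c (a point): centre (half-way up) of a formed stainless bracket of hat section: flange 60 (x) x 76 (y) x 3 mm, with a hollow ridge 26 mm wide (x), 76 mm long (y) standing in its middle; 46 mm high in all, 0.18 kg; z up out of the ridge's top. It starts in a die cavity, ridge up over the core, flange on the cavity's floor 35 mm above the table, ridge along the die's y; may be absent.
- bracket3_c (a point): centre (half-way up) of a formed stainless bracket of hat section: flange 60 (x) x 76 (y) x 3 mm, with a hollow ridge 26 mm wide (x), 76 mm long (y) standing in its middle; 46 mm high in all, 0.18 kg; z up out of the ridge's top. It starts in a die cavity, ridge up over the core, flange on the cavity's floor 35 mm above the table, ridge along the die's y; may be absent.
- bracket4_c (a point): centre (half-way up) of a formed stainless bracket of hat section: flange 60 (x) x 76 (y) x 3 mm, with a hollow ridge 26 mm wide (x), 76 mm long (y) standing in its middle; 46 mm high in all, 0.18 kg; z up out of the ridge's top. It starts in a die cavity, ridge up over the core, flange on the cavity's floor 35 mm above the table, ridge along the die's y; may be absent.
- gauge: bystander, to be left alone: pressure gauge lying face up, 84 mm wide, 35 high; origin at the middle of its underside.
- ferrule: bystander, to be left alone: steel ring, 80 mm wide, 21 high; origin at the middle of its underside.
- spanner: bystander, to be left alone: spanner, 200 mm long; origin at the middle of its underside.
- driver: bystander, to be left alone: screwdriver; origin at the middle of its underside.
- hammer: bystander, to be left alone: hammer; origin at the middle of its underside.
- tape: bystander, to be left alone: black tape-measure case, 70 x 70 x 38 mm; origin at the middle of its underside.
- oil: bystander, to be left alone: oil bottle, 64 mm wide, 170 high; origin at the middle of its underside.
Things that resemble listed ones, but are neither listed nor needed, are in the scene too. What is shaped like the part that bears bracket4_c but brown or green is not meant.

How it is judged:
By the outcome, as a careful person would: the job done as asked, in the order asked, and still so for the second after the job is handed in, with the robot touching nothing.
Of bracket1, bracket2, bracket3, bracket4 only 3 to 4 are there at a start; the rules pass over those that are not, and their reading is None.
At some moment in a run one of bracket1, bracket2, bracket3, bracket4 may be knocked a few centimetres aside while the robot is not near it.
Once in a run the grip may slacken for a moment while it holds something.
It also fails if it takes over 208 s, if anything falls off the work surface, if the arm or the gripper's body presses on something with over 40 N, if the wrist force passes 120 N, or if a joint passes its speed limit or range.

### The arm

A 7-joint arm with a two-finger parallel gripper is mounted at the origin on the work surface. World frame = base frame: x ahead of the robot, y to its left, z up, the work surface at z = 0. Lengths are in m, angles in rad, forces in N, time in s.
With the tool pointing down it reaches from about 0.4 to 0.85 m from the base axis. Payload 10.4 kg.
Tool frame: the origin (TCP) lies on the centre line of the jaws, within the pads' length; the fingertips stand 11 mm ahead of it and the grasp point (between the pads) lies 8 mm behind it; z points along the fingers, y is the line along which they close (so a half turn about z gives the same grasp; the last joint's range is limited). The gripper opens to 87 mm and grips with 3 to 60 N. Pads are 19 mm wide; open, the fingers measure 117 mm over their backs; the gripper's body (75 mm by 190 mm) begins 51 mm behind the grasp point.
Start: joints at [1.182, 0.332, -0.065, 1.46, 0.022, 1.35, -0.088], TCP at [0.224, -0.584, 0.194] pointing down, gripper open.
Joint ranges: [-2.6, 2.6], [-0.5, 2.12], [-1.47, 1.34], [0.16, 2.42], [-1.27, 4.41], [0.06, 2.06], [-2.6, 2.6]. Speed limits (rad/s): [2.22, 2.22, 2.79, 2.79, 3.14, 3.14, 3.14].

### API

Orientations are given as a unit quaternion [x, y, z, w].
In Python, from bench import r gives the robot as it stands.
- The arm moves only by the shell command python3 -m pendant 'ROWS' [OPENING] [FORCE]. ROWS is JSON, a list of rows, each a list of 4 numbers: the shift along the tool's x, y, z in m, then the turn about the tool's z in rad. A call has 1 to 8 rows; each row shifts and turns the commanded pose from where the row before left it, along the tool's axes as they then stand; what a row does not reach is not made up. A row lasts 1/12 s, in which the tool goes at most 41.7 mm and 7.16 degrees, less where a joint would pass 70% of its speed; a pose out of reach is approached as far as the arm can. A call with a gripper value outside its range is refused whole. OPENING is the opening, from 0 (shut) to 1 (fully open), set as the call begins (- or left out, the last holds). The fingers move at their own pace and stop on an object; FORCE is the grip in N (left out, the last holds). Time passes only in rows, so rows that do not move let the fingers close. It gives the time, the measured TCP pose, the force, the opening and the grip force at its end, in the units of the state.
- r.read_state(): the state, without advancing time (a new reading comes with each control period).
- r.camera(name): name is "scene" or "top"; returns a dict with "img" (400x640x3 uint8, red, green, blue), "camera_matrix" (3x3 intrinsics, pixels), "xyz" and "attitude" of the camera in the world. Camera axes: x right, y down, z forward; pixel columns grow to the right and rows downward; lengths in m; the calibration is good to about 2 mm. A picture is of the moment at which its call begins. There is no depth.
- r.close_job(): hands the job in; it is judged then, once.
Trained networks look in the newest picture that a camera, given by its name, has taken for a name from the list of things; names that differ only in an ending like _2 or _b are one class to them, and where a whole thing is asked for, a point or a joint stands for the part that bears it (a point fixed in the world has none). Each returns a list of dicts, best first, with "score" (0 to 1); they miss things now and then, are a little off and sometimes report something else, mostly with a low value. They report only what shows in the picture. A call takes as long as a camera call. They do not tell look-alikes from the thing itself.
- r.outline_of(thing, camera): "mask" (400x640 bool, what is visible of it) and "bbox" ([centre column, centre row, width, height] in pixels, round what is visible of it).
The state is a dict: "time": time; "joint_positions": joint angles; "joint_vel": joint speeds; "joint_torque": joint torques, N m; "ee_pos": TCP position; "eef_rot": TCP orientation; "ft_force": force on the tool from outside, world axes, zero at the start; "torque": the same for the moment, N m; "width": finger opening in m; "grip_force": force on a finger pad.
Only numpy, scipy, OpenCV 4.12 (cv2) and the standard library are available. Lean on these libraries where they do the work, as an engineer would, in place of code of your own. Each camera call takes 0.05 s, during which the arm holds its last target. There are 200 camera calls.

## Working session

There is one attempt and no reset: what is moved stays moved. The work goes in short steps, Python scripts to look and compute and a shell command to move; the robot and the scene stay as the last step left them, time stands still between calls to the robot, and variables do not carry over. Pictures are saved under pics/ and viewed, at most 14 in all, crops included, and the job is handed in when it is done.

```bash
mkdir -p pics; ls; python3 - <<'E'
from bench import r
import cv2,numpy as np
s=r.read_state();print({k:np.round(v,3).tolist() for k,v in s.items()})
for n in("scene","top"):
    c=r.camera(n);cv2.imwrite(f"pics/{n}0.png",c["img"][:,:,::-1]);print(n,c["camera_matrix"],c["xyz"],c["attitude"])
E
```

```text
pics
{'time': 0.0, 'joint_positions': [1.182, 0.333, -0.065, 1.461, 0.022, 1.35, -0.089], 'joint_vel': [-0.001, -0.0, 0.001, 0.0, 0.002, -0.0, 0.001], 'joint_torque': [-0.001, -62.325, 0.024, -38.99, -0.061, 0.04, 0.0], 'ee_pos': [0.223, -0.583, 0.193], 'eef_rot': [0.983, 0.182, -0.0, -0.001], 'ft_force': [0.337, -0.599, 0.488], 'torque': [0.046, 0.029, -0.01], 'grip_force': 0.0, 'width': 0.087}
scene [[395.20589249   0.         311.54113724]
 [  0.         395.20589249 198.81196977]
 [  0.           0.           1.        ]] [0.97387843 0.48609878 1.09873573] [ 0.33145032  0.89586993 -0.27845465 -0.10010374]
top [[361.12691145   0.         320.71441648]
 [  0.         361.12691145 201.91576561]
 [  0.           0.           1.        ]] [0.46530864 0.00981438 1.4747916 ] [ 0.71438299 -0.69844865  0.02774344 -0.0325073 ]
```

View pics/scene0.png

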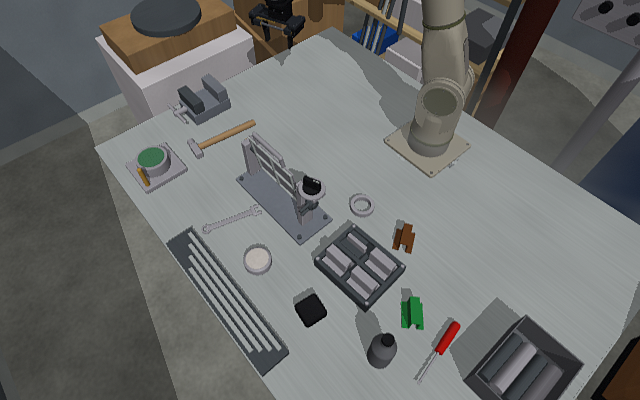

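View pics/top0.png

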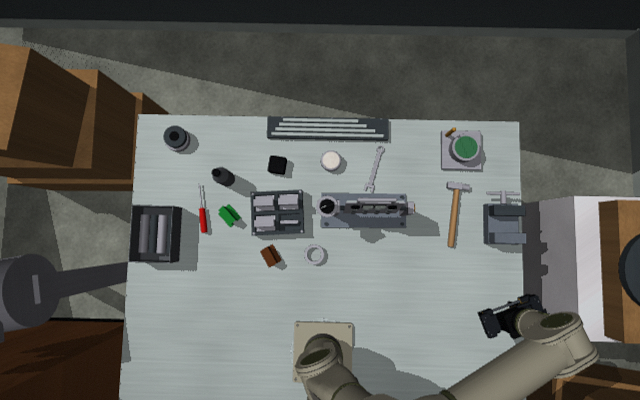

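The top view shows the frame around (363,210) with the knob at (327,206) and the panel nearly upright. The die is at (277,212) and holds four brackets. I'll zoom in on both views.

```bash
cat > h.py <<'E'
from bench import r
import cv2,numpy as np
from scipy.spatial.transform import Rotation as R
def cam(n,save=None):
    c=r.camera(n)
    if save: cv2.imwrite(f"pics/{save}.png",c["img"][:,:,::-1])
    return c
def proj(c,P):
    p=R.from_quat(c["attitude"]).inv().apply(np.atleast_2d(P)-c["xyz"])@c["camera_matrix"].T
    return p[:,:2]/p[:,2:]
def back(c,uv,z):
    uv=np.atleast_2d(np.asarray(uv,float))
    d=R.from_quat(c["attitude"]).apply(np.c_[uv,np.ones(len(uv))]@np.linalg.inv(c["camera_matrix"]).T)
    return c["xyz"]+d*((z-c["xyz"][2])/d[:,2])[:,None]
def crop(c,x,y,w,h,s): return cv2.resize(c["img"][y:y+h,x:x+w,::-1],None,fx=s,fy=s,interpolation=cv2.INTER_CUBIC)
E
python3 - <<'E'
from h import *
t=cam("top");s=cam("scene")
for nm,c in(("top",t),("scene",s)):
  for th in("panel","lock","frame","die","bar","bracket1_c","lock_grip"):
    for o in r.outline_of(th,nm)[:5]:
        (cx,cy),wh,a=cv2.minAreaRect(np.argwhere(o["mask"])[:,::-1].astype(np.float32))
        print(nm,th,round(o["score"],2),np.round(o["bbox"]).tolist(),"rect",np.round([cx,cy,*wh,a],1).tolist())
cv2.imwrite("pics/c1.png",np.hstack([crop(t,245,175,180,75,4)]))
cv2.imwrite("pics/c2.png",crop(s,225,120,195,190,3))
E
```

```text
top panel 0.93 [373.0, 205.0, 63.0, 18.0] rect [372.5, 205.0, 16.0, 65.0, 90.0]
top panel 0.59 [277.0, 212.0, 53.0, 46.0] rect [276.6, 211.6, 43.7, 52.5, 87.9]
top lock 0.46 [329.0, 206.0, 13.0, 14.0] rect [326.0, 205.5, 13.0, 12.0, 90.0]
top frame 0.78 [368.0, 210.0, 98.0, 33.0] rect [364.5, 209.0, 34.0, 97.0, 90.0]
top frame 0.57 [330.0, 205.0, 15.0, 13.0] rect [326.5, 205.5, 13.0, 13.0, 90.0]
top frame 0.47 [375.0, 170.0, 20.0, 41.0] rect [373.4, 168.6, 8.7, 42.7, 14.0]
top die 0.72 [278.0, 212.0, 57.0, 43.0] rect [276.5, 211.8, 44.0, 52.7, 87.6]
top bar 0.98 [371.0, 206.0, 60.0, 22.0] rect [372.0, 204.5, 17.0, 64.0, 90.0]
top bracket1_c 0.88 [264.0, 221.0, 20.0, 16.0] rect [264.5, 222.5, 21.0, 15.0, 0.0]
top lock_grip 0.65 [329.0, 210.0, 17.0, 13.0] rect [326.0, 205.5, 13.0, 14.0, 90.0]
top lock_grip 0.38 [374.0, 205.0, 66.0, 14.0] rect [373.0, 205.0, 16.0, 66.0, 90.0]
scene panel 0.57 [282.0, 172.0, 78.0, 80.0] rect [280.7, 172.6, 97.1, 23.0, 50.2]
scene lock 0.6 [312.0, 186.0, 15.0, 19.0] rect [311.5, 185.0, 18.0, 17.0, 90.0]
scene lock 0.2 [338.0, 259.0, 24.0, 27.0] rect [336.5, 260.0, 27.6, 19.1, 45.0]
scene frame 0.88 [282.0, 188.0, 91.0, 112.0] rect [282.5, 184.5, 118.8, 60.8, 45.0]
scene die 0.62 [359.0, 264.0, 93.0, 90.0] rect [359.2, 264.7, 76.2, 62.9, 43.5]
scene die 0.41 [283.0, 171.0, 77.0, 83.0] rect [280.5, 172.2, 98.2, 23.2, 49.5]
scene bar 0.98 [283.0, 173.0, 71.0, 80.0] rect [280.7, 172.3, 97.8, 23.2, 49.5]
scene bracket1_c 0.86 [382.0, 264.0, 30.0, 33.0] rect [379.7, 263.1, 30.2, 21.5, 39.8]
scene lock_grip 0.61 [232.0, 223.0, 53.0, 31.0] rect [229.8, 219.6, 8.9, 59.4, 68.6]
scene lock_grip 0.55 [312.0, 309.0, 29.0, 33.0] rect [310.4, 309.7, 27.2, 26.5, 58.0]
```

View pics/c1.png

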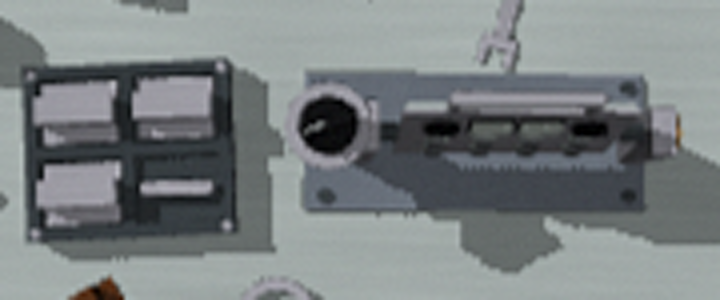

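View pics/c2.png

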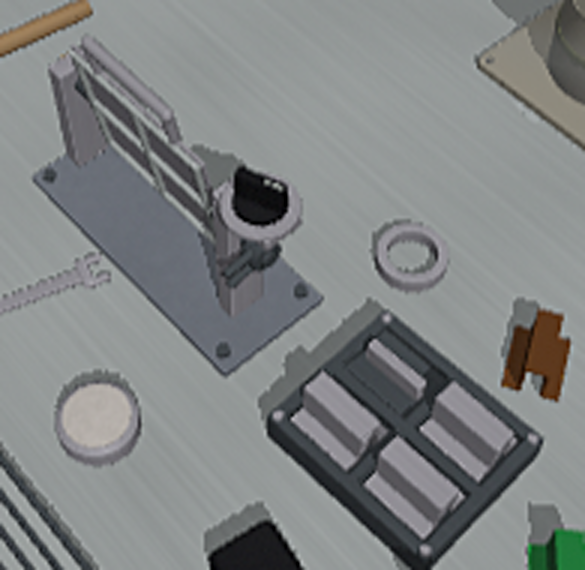

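The die holds three brackets; its robot-side −y cavity is empty. The panel is roughly upright with the bar on top and the ribs facing +x. Next I work out positions from the corner pixels.

```bash
cat > fit.py <<'E'
from h import *
from scipy.optimize import least_squares
t=cam("top");s=cam("scene")
T=lambda l:np.array(l)/4.+[245,175]-.375
S=lambda l:np.array(l)/3.+[225,120]-.333
def pose(p,P): 
    c,q=np.cos(p[2]),np.sin(p[2]);P=np.array(P,float);return np.c_[p[0]+c*P[:,0]-q*P[:,1],p[1]+q*P[:,0]+c*P[:,1],P[:,2]]
# frame base plate corners: px order (+x+y),(+x-y),(-x-y),(-x+y)
def fr(p,z): return pose(p,[[a*.07,b*.1725,z] for a,b in((1,1),(1,-1),(-1,-1),(-1,1))])
ft=T([[302,72],[643,75],[643,213],[302,213]]); fs=S([[225,375],[35,180],[322,297]])
def ef(p): 
    return np.r_[(proj(t,fr(p,p[3]))-ft).ravel(),(proj(s,fr(p,p[3])[[0,1,3]])-fs).ravel()]
o=least_squares(ef,[.44,-.15,0,.01]);print("frame",o.x.round(4),"res",o.fun.round(2))
def di(p,):return pose(p,[[a*p[4],b*p[5],p[3]] for a,b in((1,1),(1,-1),(-1,-1),(-1,1))])
dt=T([[30,76],[226,68],[230,225],[36,234]]); ds=S([[425,552],[280,415],[387,318],[535,438]])
def ed(p): return np.r_[(proj(t,di(p))-dt).ravel(),(proj(s,di(p))-ds).ravel(),(p[3]-.047)*500]
d=least_squares(ed,[.44,.19,0,.047,.08,.095]);print("die",d.x.round(4),"res",d.fun.round(2))
f=o.x
kn=pose(f,[[0,.168,.253]]);print("knob",kn,proj(t,kn),proj(s,kn))
E
python3 fit.py
```

```text
frame [ 0.5618 -0.1531  0.0157  0.0016] res [ 0.96  0.06 -0.09 -0.15  0.35 -0.4   0.72 -1.    0.77  0.21 -0.1  -0.67
  1.21  0.74]
die [0.5454 0.1939 0.0659 0.045  0.079  0.0958] res [ 0.09 -0.87 -0.92 -0.96 -0.39 -0.47 -0.33 -0.63  0.68 -0.92 -0.3  -0.66
  0.32 -0.85  0.11 -0.12 -1.  ]
knob [[0.55919054 0.01492469 0.253     ]] [[321.91740228 205.00019405]] [[316.64805257 183.91809503]]
```

```bash
cat >> fit.py <<'E'
def bar(q): # q: x,y,yaw,platez,off,theta
    th=q[5];return pose(q,[[-.125*np.cos(th),b*.06,.145+.125*np.sin(th)] for b in(1,-1)])
bt=T([[452,100],[605,101]]); bs=S([[178,128],[88,42]])
kt=T([[328,124]]);ks=S([[261,197]])
def e(q):
    g=pose(q,[[a*.07,q[4]+b*.1725,q[3]] for a,b in((1,1),(1,-1),(-1,-1),(-1,1))])
    k=pose(q,[[0,.168,.238]])
    return np.r_[(proj(t,g)-ft).ravel(),(proj(s,g[[0,1,3]])-fs).ravel(),(proj(t,bar(q))-bt).ravel(),(proj(s,bar(q))-bs).ravel(),(proj(t,k)-kt).ravel(),(proj(s,k)-ks).ravel()]
q=least_squares(e,[.56,-.136,0.01,.005,.015,1.6]);print("FRAME",q.x.round(4),q.fun.round(2))
q=q.x
for n,P in dict(knob=[0,.168,.253],bay1=[-.04,.049,.147]).items(): print(n,pose(q,[P]).round(4))
print("bar",bar(q).mean(0))
# fin direction from top and scene: dark pixels
cv2.imwrite("pics/c3.png",np.hstack([crop(t,312,190,30,30,13),crop(s,296,168,30,30,13)]))
E
python3 fit.py
```

```text
frame [ 0.5618 -0.1531  0.0157  0.0016] res [ 0.96  0.06 -0.09 -0.15  0.35 -0.4   0.72 -1.    0.77  0.21 -0.1  -0.67
  1.21  0.74]
die [0.5454 0.1939 0.0659 0.045  0.079  0.0958] res [ 0.09 -0.87 -0.92 -0.96 -0.39 -0.47 -0.33 -0.63  0.68 -0.92 -0.3  -0.66
  0.32 -0.85  0.11 -0.12 -1.  ]
knob [[0.55919054 0.01492469 0.253     ]] [[321.91740228 205.00019405]] [[316.64805257 183.91809503]]
FRAME [ 0.5626 -0.1658  0.0134  0.0026  0.0131  1.7322] [ 0.92 -0.22 -0.08 -0.24  0.28 -0.47  0.59 -1.26  0.55  0.29 -0.18 -0.78
  1.1   0.85  0.34 -0.93 -2.08 -0.86 -2.37 -4.17  1.41  0.52 -0.98 -0.55
  1.54 -0.74]
knob [[0.5604 0.0022 0.253 ]]
bay1 [[ 0.522  -0.1173  0.147 ]]
bar [ 0.58271497 -0.16552135  0.26837628]
```

View pics/c3.png

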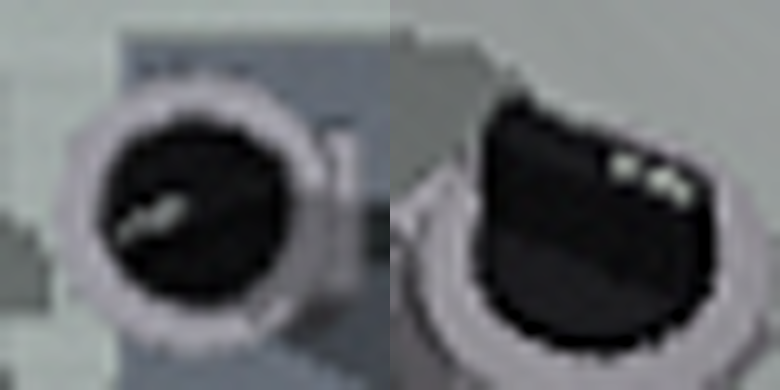

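```bash
cat > g.py <<'E'
from h import *
from scipy.optimize import least_squares
t=cam("top");s=cam("scene")
a=back(s,[[305.0,175.3],[320.4,181.1]],.260);d=a[1]-a[0];print("fin top",a.round(4),"len",np.hypot(*d[:2]),"phi",np.arctan2(-d[1],d[0]))
print("ring c z.23",back(t,[[326.9,205.7]],.23).round(4),"scene",back(s,[[311.5,186.5]],.23).round(4))
T=lambda l:np.array(l)/4.+[245,175]-.375
S=lambda l:np.array(l)/3.+[225,120]-.333
for u,v in((T([450,100]),S([178,128])),(T([605,101]),S([88,42]))):
    o=least_squares(lambda P:np.r_[proj(t,P)[0]-u,proj(s,P)[0]-v],[.56,-.15,.27]);print("bar end",o.x.round(4),o.fun.round(2))
E
python3 g.py; python3 - <<'E'
import sys;sys.path.insert(0,'.')
from h import *
t=cam("top");s=cam("scene")
cv2.imwrite("pics/c4.png",np.vstack([crop(t,335,190,80,30,8)[:, :640],crop(s,235,125,80,45,8)]))
E
```

```text
fin top [[ 0.5674 -0.0233  0.26  ]
 [ 0.549   0.0183  0.26  ]] len 0.04550491819622362 phi -1.9887099150803595
ring c z.23 [[ 0.5589 -0.0023  0.23  ]] scene [[ 5.643e-01 -4.000e-04  2.300e-01]]
bar end [ 0.5788 -0.103   0.2507] [-0.42  0.44 -0.5  -0.05]
bar end [ 0.5821 -0.2344  0.2624] [ 0.2  -0.23  0.26  0.03]
```

View pics/c4.png

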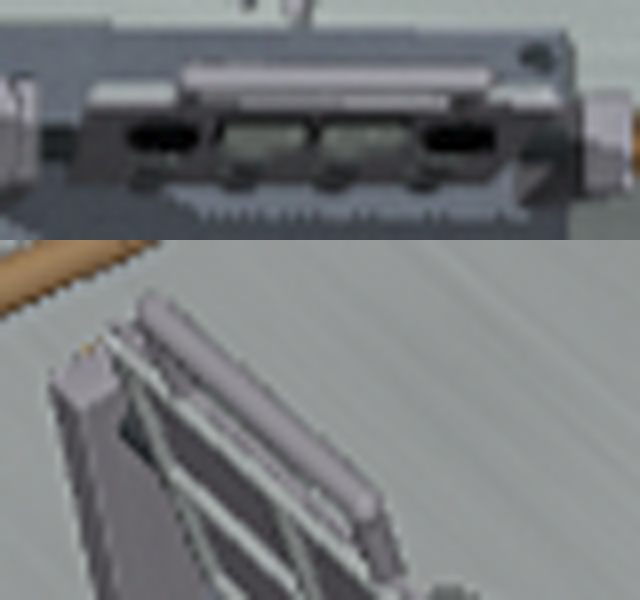

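The panel leans slightly past upright (about 1.73), with the bar at about (0.58, −0.17, 0.26). The knob is at about (0.561, −0.002), turned about 1.17. I'll move above the knob next.

```bash
cat > st.py <<'E'
from h import *
s=r.read_state();m=R.from_quat(s["eef_rot"]).as_matrix()
print("t",round(s["time"],2),"tcp",np.round(s["ee_pos"],4),"tx",np.arctan2(m[1,0],m[0,0]).round(4),"tilt",m[2,2].round(4),"F",np.round(s["ft_force"],1),"M",np.round(s["torque"],2),"w",round(float(s["width"]),4),"g",round(float(s["grip_force"]),1),"j",np.round(s["joint_positions"],2))
import sys
def rel(x,y,z):  # world target -> tool shift
    print("shift",np.round(m.T@(np.array([x,y,z])-s["ee_pos"]),4))
a=list(map(float,sys.argv[1:]))
for i in range(0,len(a),3): rel(*a[i:i+3])
E
python3 -m pendant '[[0,0,-0.026,-0.12],[0,0,-0.026,-0.12],[0,0,-0.026,-0.12],[0,0,-0.026,-0.12],[0,0,-0.026,-0.12],[0,0,-0.026,-0.12],[0,0,-0.026,-0.12],[0,0,-0.026,-0.12]]' 0.7
python3 -m pendant '[[0,0,0,-0.11],[0,0,0,-0.11],[0,0,0,-0.11],[0,0,0,-0.11],[0,0,0,-0.11],[0,0,0,-0.1],[0,0,0,0],[0,0,0,0]]' 
python3 st.py .561 -.002 .32
```

```text
time: 1.97
ee_pos: [0.2234, -0.5835, 0.4031]
eef_rot: [0.786, 0.618, -0.0, 0.0]
ft_force: [-0.1, 0.2, 1.2]
width: 0.0609
grip_force: 0.0
time: 2.63
ee_pos: [0.2235, -0.5837, 0.4017]
eef_rot: [0.552, 0.834, 0.0, 0.0]
ft_force: [-1.1, -0.3, -0.2]
width: 0.0613
grip_force: 0.0
t 2.63 tcp [ 0.2235 -0.5837  0.4017] tx 1.9725 tilt -1.0 F [-1.1 -0.3 -0.2] M [ 0.   -0.11  0.  ] w 0.0613 g 0.0 j [ 1.3   0.34 -0.25  1.03  0.09  1.78  1.48]
shift [0.4034 0.5381 0.0817]
```

```bash

python3 -m pendant '[[0.0202,0.0269,0,0],[0.0202,0.0269,0,0],[0.0202,0.0269,0,0],[0.0202,0.0269,0,0],[0.0202,0.0269,0,0],[0.0202,0.0269,0,0],[0.0202,0.0269,0,0],[0.0202,0.0269,0,0]]' >/dev/null
python3 -m pendant '[[0.0202,0.0269,0,0],[0.0202,0.0269,0,0],[0.0202,0.0269,0,0],[0.0202,0.0269,0,0],[0.0202,0.0269,0,0],[0.0202,0.0269,0,0],[0.0202,0.0269,0,0],[0.0202,0.0269,0,0]]' >/dev/null
python3 -m pendant '[[0.0202,0.0269,0,0],[0.0202,0.0269,0,0],[0.0202,0.0269,0,0],[0.0202,0.0269,0,0],[0,0,0.02,0],[0,0,0.02,0],[0,0,0.02,0],[0,0,0,0]]' >/dev/null
python3 st.py .561 -.002 .253
python3 - <<'E'
from h import *
s=cam("scene");t=cam("top")
cv2.imwrite("pics/k1.png",np.hstack([crop(s,262,140,95,90,4),crop(t,280,160,95,90,4)]))
E
```

```text
t 4.63 tcp [ 0.5576 -0.0006  0.3381] tx 1.9727 tilt -1.0 F [-0.5 -0.6  0.4] M [-0.02 -0.1   0.01] w 0.0608 g 0.0 j [ 0.57  0.23 -0.79  1.35  0.16  1.63  0.2 ]
shift [-0.0028  0.0029  0.0851]
```

View pics/k1.png

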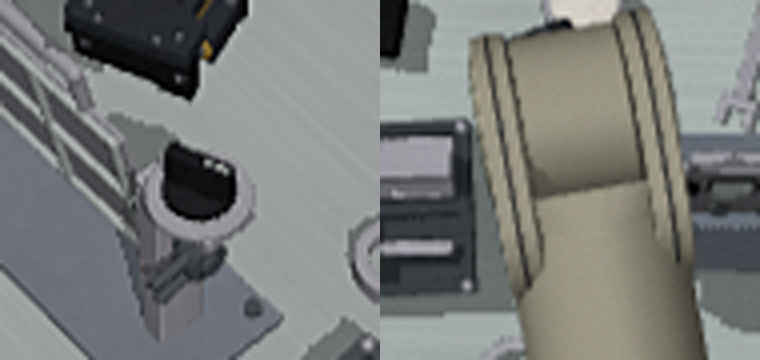

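```bash
python3 - <<'E'
from h import *
s=cam("scene","full1")
print(proj(s,[[.5576,-.0006,.338],[.5576,-.0006,.327],[.5576,-.0006,.397],[.561,-.002,.26]]))
cv2.imwrite("pics/k2.png",crop(s,220,40,180,170,3.5))
E
```

```text
[[313.24990172 159.56466684]
 [313.25713392 162.38207645]
 [313.20873022 143.52570861]
 [311.98841557 178.84089039]]
```

View pics/k2.png

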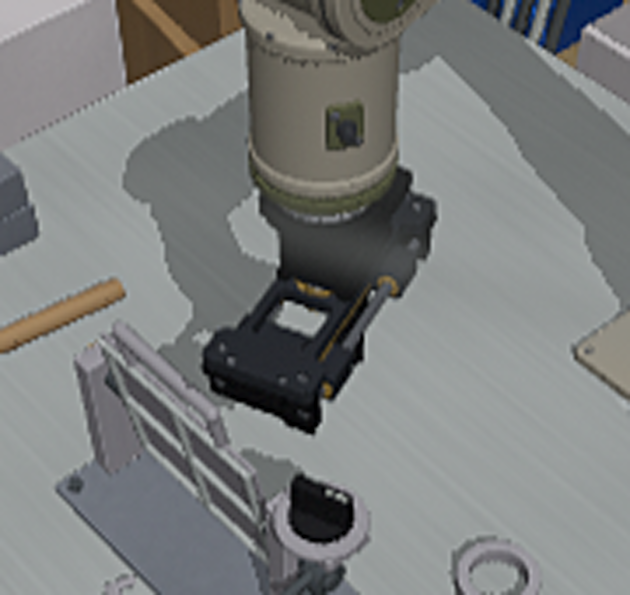

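```bash

python3 -m pendant '[[-0.003,0.003,0.02,0],[0,0,0.02,0],[0,0,0.02,0],[0,0,0.015,0],[0,0,0.01,0],[0,0,0.005,0],[0,0,0,0],[0,0,0,0]]' >/dev/null; python3 st.py
python3 -m pendant '[[0,0,0,0],[0,0,0,0],[0,0,0,0],[0,0,0,0],[0,0,0,0],[0,0,0,0],[0,0,0,0],[0,0,0,0]]' 0 40 >/dev/null; python3 st.py
```

```text
t 5.45 tcp [ 0.5633 -0.0019  0.2528] tx 1.9754 tilt -1.0 F [-0.2 -0.3  0.4] M [-0.02 -0.12 -0.01] w 0.0609 g 0.0 j [ 0.58  0.25 -0.78  1.5   0.18  1.46  0.2 ]
t 6.12 tcp [ 0.5628 -0.0019  0.2517] tx 1.9758 tilt -1.0 F [ 0.4 -0.2  0.3] M [ 0.06 -0.1  -0.02] w 0.0154 g 0.0 j [ 0.58  0.25 -0.78  1.51  0.18  1.46  0.2 ]
```

```bash

python3 -m pendant '[[0,0,0.002,0],[0,0,0.003,0],[0,0,0,0]]' 0.35 >/dev/null; python3 st.py
python3 -m pendant '[[0,0,0,0],[0,0,0,0],[0,0,0,0],[0,0,0,0],[0,0,0,0],[0,0,0,0],[0,0,0,0],[0,0,0,0]]' 0 40 >/dev/null; python3 st.py
```

```text
t 6.37 tcp [ 0.5625 -0.002   0.2459] tx 1.9758 tilt -1.0 F [ 0.6 -0.3  0.8] M [ 0.06 -0.15 -0.02] w 0.0276 g 0.0 j [ 0.58  0.26 -0.78  1.52  0.18  1.45  0.19]
t 7.03 tcp [ 0.5628 -0.0019  0.2466] tx 1.9759 tilt -1.0 F [-0.  -0.2  1. ] M [-0.   -0.13  0.02] w 0.0003 g 0.0 j [ 0.58  0.26 -0.78  1.51  0.18  1.45  0.19]
```

```bash
python3 - <<'E'
from h import *
s=cam("scene")
print(proj(s,[[.5628,-.0019,.2466],[.5628,-.0019,.235]]))
cv2.imwrite("pics/k3.png",crop(s,260,100,100,110,5))
E
```

```text
[[311.52576167 182.23299608]
 [311.5482312  184.79555224]]
```

View pics/k3.png

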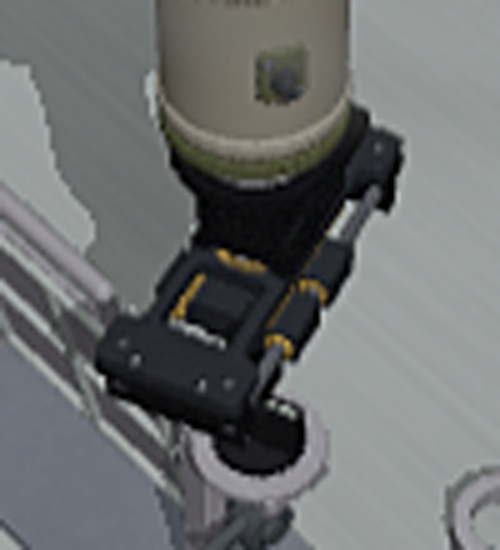

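```bash
python3 - <<'E'
from h import *
t=cam("top");s=cam("scene")
y0=np.array([np.sin(.366),-np.cos(.366),0])
P=np.array([.223,-.583,.183])
Q=np.array([P-y0*.05,P+y0*.05,P+[0,0,.07]])
print("top",proj(t,Q).round(),"scene",proj(s,Q).round())
a=cv2.imread("pics/top0.png")[270:350,460:600];b=cv2.imread("pics/scene0.png")[0:80,220:360]
cv2.imwrite("pics/k4.png",cv2.resize(np.hstack([a,b]),None,fx=2.8,fy=2.8,interpolation=cv2.INTER_CUBIC))
E
python3 -m pendant '[[0,0,0,0],[0,0,0,0]]' 0.9
```

```text
top [[478. 311.]
 [504. 301.]
 [501. 311.]] scene [[291.  56.]
 [269.  48.]
 [279.  35.]]
time: 7.35
ee_pos: [0.5628, -0.0019, 0.2467]
eef_rot: [0.55, 0.835, 0.0, 0.0]
ft_force: [-0.3, -0.5, 0.4]
width: 0.0072
grip_force: 0.0
```

View pics/k4.png

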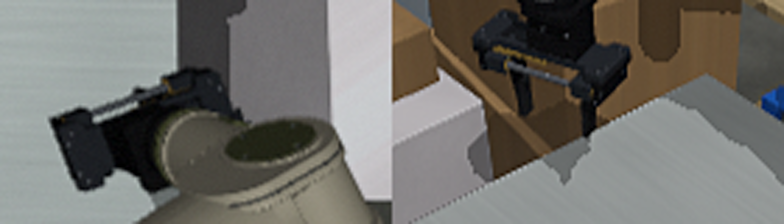

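```bash
python3 - <<'E'
from h import *
t=cam("top");s=cam("scene")
print(proj(t,[[0,0,0.01]]),proj(s,[[0,0,.01]]))
i=cv2.imread("pics/top0.png")
# base plate bbox in top0 : beige region corners
g=cv2.cvtColor(i,cv2.COLOR_BGR2HSV)[310:400,270:380]
m=cv2.inRange(g,(12,25,120),(32,110,255));ys,xs=np.where(m);print(xs.min()+270,xs.max()+270,ys.min()+310)
print(proj(t,[[.1,.1,.01],[.1,-.1,.01]]))
for c,n in((t,"top"),(s,"scene")): print(n,R.from_quat(c["attitude"]).as_matrix().round(3).tolist(),c["xyz"])
E
```

```text
[[322.66157707 351.60697191]] [[427.79461156 141.38872341]]
293 351 322
[[297.96193759 324.90192238]
 [348.51816628 326.15893016]]
top [[0.023, -0.996, 0.085], [-1.0, -0.022, 0.008], [-0.006, -0.085, -0.996]] [0.46530864 0.00981438 1.4747916 ]
scene [[-0.76, 0.538, -0.364], [0.65, 0.625, -0.433], [-0.005, -0.565, -0.825]] [0.97387843 0.48609878 1.09873573]
```

```bash

python3 -m pendant '[[0,0,-0.03,0],[0,0,-0.03,0],[0,0,-0.03,0],[0,0,-0.02,0.1],[0,0,0,0.12],[0,0,0,0.12],[0,0,0,0.12],[0,0,0,0.12]]' 0 >/dev/null
python3 -m pendant '[[0,0,0,0.12],[0,0,0,0.12],[0,0,0,0.12],[0,0,0,0.12],[0,0,0,0],[0,0,0,0],[0,0,0,0],[0,0,0,0]]' 0.6 >/dev/null
python3 st.py
python3 - <<'E'
from h import *
s=cam("scene");t=cam("top")
st=r.read_state();m=R.from_quat(st["eef_rot"]);p=st["ee_pos"];w=st["width"]/2
P=p+m.apply([[0,0,0],[0,w,.011],[0,-w,.011],[0,0,-.008]])
u=proj(s,P);print(u.round(1))
k=s["img"].copy()
for a in u: k[int(round(a[1])),int(round(a[0]))]=[255,0,0]
c=dict(img=k)
cv2.imwrite("pics/k5.png",crop(c,255,100,100,100,6)[:600])
E
```

```text
t 8.78 tcp [ 0.5628 -0.002   0.3566] tx 0.9186 tilt -1.0 F [ 1.3  0.4 -0.7] M [-0.07 -0.03 -0.03] w 0.0456 g 0.0 j [ 0.47  0.22 -0.67  1.3   0.14  1.66 -0.83]
[[311.3 155.4]
 [301.4 158.8]
 [321.2 157.9]
 [311.3 153.3]]
```

View pics/k5.png

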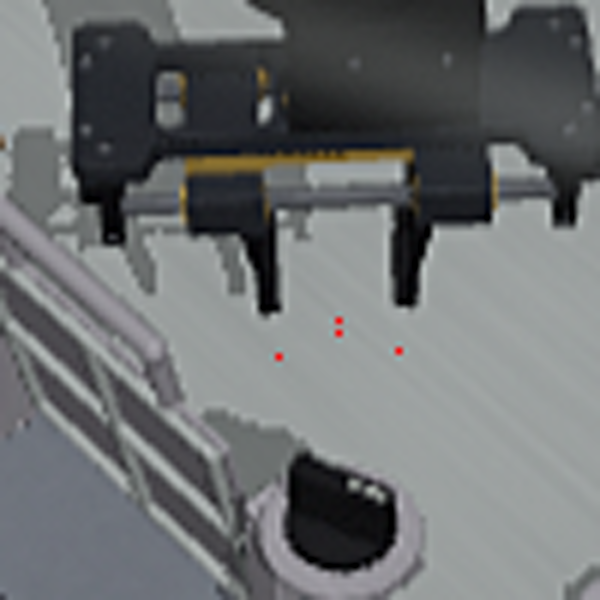

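The fingertips show about 8 px higher than the reported pose predicts, so they sit roughly 30–36 mm above it. I'll confirm by touching the top of the knob fin (260 mm) with closed fingers.

```bash

python3 -m pendant '[[0,0,0.02,-0.12],[0,0,0.02,-0.12],[0,0,0.02,-0.12],[0,0,0.02,-0.12],[0,0,0.02,-0.12],[0,0,0.01,-0.12],[0,0,0,-0.12],[0,0,0,-0.12]]' 0 >/dev/null
python3 -m pendant '[[0,0,0,-0.1],[0,0,0,0],[0,0,0,0]]' >/dev/null; python3 st.py
for i in 1 2 3 4 5 6; do python3 -m pendant '[[0,0,0.002,0],[0,0,0.002,0],[0,0,0,0]]' | egrep 'ee_pos|force' | tr '\n' ' '; echo; done
```

```text
t 9.8 tcp [ 0.5628 -0.002   0.2466] tx 1.9731 tilt -1.0 F [ 0.2 -0.5 -0.6] M [ 0.03 -0.12 -0.01] w 0.0003 g 0.0 j [ 0.58  0.26 -0.79  1.51  0.18  1.45  0.19]
ee_pos: [0.5626, -0.002, 0.2421] ft_force: [-0.2, -0.6, 0.2] grip_force: 0.0 
ee_pos: [0.5626, -0.0019, 0.2382] ft_force: [0.3, -0.0, -0.3] grip_force: 0.0 
ee_pos: [0.5626, -0.002, 0.2342] ft_force: [-0.3, -0.6, 1.4] grip_force: 0.0 
ee_pos: [0.563, -0.0019, 0.2316] ft_force: [-1.8, -0.7, 7.7] grip_force: 3.6 
ee_pos: [0.5636, -0.0019, 0.2312] ft_force: [-12.1, -2.2, 34.3] grip_force: 17.1 
ee_pos: [0.5641, -0.0019, 0.2309] ft_force: [-24.2, -4.2, 62.0] grip_force: 30.7
```

Contact came at reported z 0.232, so the real tool is 39 mm higher than reported. I'll subtract 0.039 from every z target from here on: 0.206 for the knob.

```bash

python3 -m pendant '[[0,0,-0.015,0],[0,0,-0.015,0],[0,0,0,0],[0,0,0,0],[0,0,0,0],[0,0,0,0],[0,0,0,0],[0,0,0,0]]' 0.7 >/dev/null
python3 -m pendant '[[0,0,0,0],[0,0,0,0],[0,0,0.01,0],[0,0,0.015,0],[0,0,0.01,0],[0,0,0.01,0],[0,0,0,0]]' >/dev/null; python3 st.py .561 -.002 .208
```

```text
t 12.55 tcp [ 0.5617 -0.0022  0.2052] tx 1.9758 tilt -1.0 F [-0.6 -0.   0. ] M [-0.04 -0.14  0.08] w 0.0609 g 0.0 j [ 0.58  0.28 -0.78  1.58  0.2   1.37  0.18]
shift [ 0.0004 -0.0006 -0.0028]
```

```bash

python3 -m pendant '[[0,0,-0.002,0],[0,0,0,0],[0,0,0,0],[0,0,0,0],[0,0,0,0],[0,0,0,0],[0,0,0,0],[0,0,0,0]]' 0 40 >/dev/null
python3 -m pendant '[[0,0,0,0],[0,0,0,0],[0,0,0,0],[0,0,0,0]]' >/dev/null; python3 st.py
```

```text
t 13.55 tcp [ 0.561  -0.003   0.2097] tx 1.9749 tilt -1.0 F [-9.9 -3.5  6.9] M [-0.73  2.29 -0.06] w 0.0143 g 40.0 j [ 0.58  0.27 -0.78  1.57  0.2   1.38  0.18]
```

```bash

python3 -m pendant '[[0,0,0,-0.1],[0,0,0,-0.1],[0,0,0,-0.1],[0,0,0,-0.1],[0,0,0,-0.1],[0,0,0,-0.1],[0,0,0,-0.1],[0,0,0,-0.1]]' >/dev/null;python3 st.py
python3 -m pendant '[[0,0,0,-0.08],[0,0,0,-0.08],[0,0,0,-0.08],[0,0,0,0]]' >/dev/null;python3 st.py
python3 -m pendant '[[0,0,0,-0.05],[0,0,0,0]]' >/dev/null;python3 st.py
python3 -m pendant '[[0,0,0,-0.05],[0,0,0,0]]' >/dev/null;python3 st.py
```

```text
t 14.22 tcp [ 0.5614 -0.0026  0.2097] tx 2.7801 tilt -1.0 F [-8.1 -2.7  5.9] M [-0.33  1.73 -0.12] w 0.0135 g 40.0 j [ 0.67  0.3  -0.9   1.57  0.24  1.39  0.96]
t 14.55 tcp [ 0.5615 -0.0024  0.2097] tx 3.0206 tilt -1.0 F [-9.2 -1.8  5.3] M [-0.28  1.76  0.06] w 0.0137 g 40.0 j [ 0.7   0.31 -0.94  1.57  0.26  1.39  1.18]
t 14.72 tcp [ 0.5615 -0.0024  0.2097] tx 3.0684 tilt -1.0 F [-7.6 -1.9  4.9] M [-0.3   1.76  0.11] w 0.0137 g 40.0 j [ 0.7   0.32 -0.94  1.57  0.26  1.39  1.23]
t 14.88 tcp [ 0.5615 -0.0023  0.2097] tx 3.1185 tilt -1.0 F [-8.7 -1.8  5.3] M [-0.23  1.77  0.07] w 0.0138 g 40.0 j [ 0.71  0.32 -0.95  1.57  0.26  1.39  1.28]
```

```bash

for i in 1 2 3 4 5; do python3 -m pendant '[[0,0,0,-0.03],[0,0,0,0]]' >/dev/null;python3 st.py | cut -c1-130; done
```

```text
t 15.05 tcp [ 0.5615 -0.0023  0.2097] tx -3.1359 tilt -1.0 F [-7.7 -1.9  5.6] M [-0.21  1.73  0.  ] w 0.0138 g 40.0 j [ 0.71  0.32
t 15.22 tcp [ 0.5615 -0.0023  0.2097] tx -3.1066 tilt -1.0 F [-9.4 -1.5  6.3] M [-0.09  1.74 -0.56] w 0.0134 g 40.6 j [ 0.71  0.32
t 15.38 tcp [ 0.5615 -0.0023  0.2097] tx -3.0772 tilt -1.0 F [-8.3 -0.4  5.7] M [-0.02  1.78 -0.99] w 0.0135 g 41.6 j [ 0.72  0.32
t 15.55 tcp [ 0.5616 -0.0023  0.2097] tx -3.0473 tilt -1.0 F [-8.1 -0.2  5.9] M [ 0.04  1.49 -1.01] w 0.0141 g 42.4 j [ 0.72  0.33
t 15.72 tcp [ 0.5619 -0.0023  0.2097] tx -3.0174 tilt -1.0 F [-6.5  0.6  4.1] M [ 0.06  1.18 -0.96] w 0.0143 g 42.8 j [ 0.72  0.33
```

```bash

python3 -m pendant '[[0,0,0,0],[0,0,0,0],[0,0,0,0],[0,0,0,0],[0,0,0,0],[0,0,-0.01,0],[0,0,-0.03,0],[0,0,-0.03,0]]' 0.7 >/dev/null
python3 -m pendant '[[0,0,-0.025,0.12],[0,0,0,0.12],[0,0,0,0.12],[0,0,0,0.12],[0,0,0,0.12],[0,0,0,0.12],[0,0,0,0.12],[0,0,0,0.12]]' >/dev/null
python3 -m pendant '[[0,0,0,0.12],[0,0,0,0.12],[0,0,0,0.12],[0,0,0,0.12],[0,0,0,0.12],[0,0,0,0.08],[0,0,0,0],[0,0,0,0]]' >/dev/null
python3 st.py .583 -.170 .30
```

```text
t 17.72 tcp [ 0.5629 -0.0018  0.3053] tx 1.6289 tilt -1.0 F [ 0.2 -0.3  0.4] M [ 0.03 -0.13  0.  ] w 0.0609 g 0.0 j [ 0.56  0.24 -0.76  1.41  0.16  1.56 -0.14]
shift [-0.1691  0.0103  0.0053]
```

```bash

python3 -m pendant '[[0,0,0,0.04],[-0.028,0.003,0,0],[-0.028,0.003,0,0],[-0.028,0.003,0,0],[-0.028,0.003,0,0],[-0.028,0.003,0,0],[-0.028,0.002,0,0],[0,0,0,0]]' >/dev/null
python3 st.py .583 -.170 .221
python3 - <<'E'
from h import *
s=cam("scene");st=r.read_state();m=R.from_quat(st["eef_rot"]);p=st["ee_pos"]+[0,0,.039];w=st["width"]/2
u=proj(s,np.r_[p+m.apply([[0,w,.011],[0,-w,.011]]),[[.583,-.170,.268]]])
k=s["img"].copy()
for a in u: k[int(round(a[1])),int(round(a[0]))]=[255,0,0]
cv2.imwrite("pics/b1.png",crop(dict(img=k),210,80,120,110,5))
E
```

```text
t 18.38 tcp [ 0.5817 -0.1769  0.3039] tx 1.5809 tilt -1.0 F [-0.1 -1.2 -0.3] M [-0.06 -0.08 -0.04] w 0.0607 g 0.0 j [ 0.71  0.33 -0.66  1.29  0.2   1.59  0.09]
shift [0.0071 0.0015 0.0829]
```

View pics/b1.png

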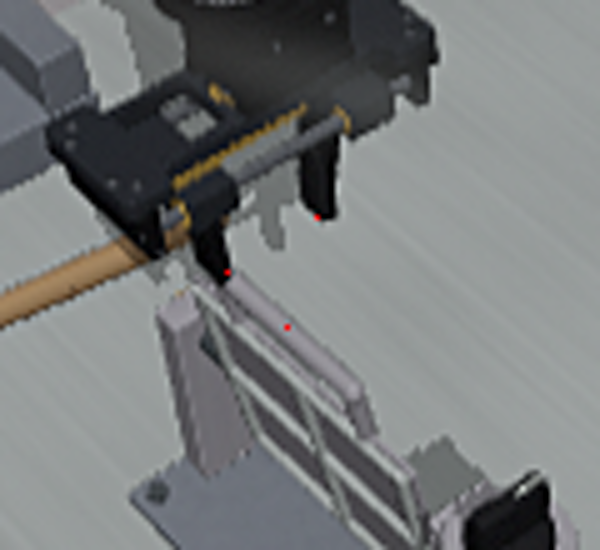

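```bash

python3 -m pendant '[[0.005,0.001,0.015,0],[0,0,0.015,0],[0,0,0.015,0],[0,0,0.012,0],[0,0,0.01,0],[0,0,0.008,0],[0,0,0.006,0],[0,0,0,0]]' >/dev/null; python3 st.py
python3 -m pendant '[[0,0,0,0],[0,0,0,0],[0,0,0,0],[0,0,0,0],[0,0,0,0],[0,0,0,0],[0,0,0,0],[0,0,0,0]]' 0 25 >/dev/null; python3 st.py
python3 -m pendant '[[0,0,0,0],[0,0,0,0],[0,0,0,0]]' >/dev/null; python3 st.py
```

```text
t 19.1 tcp [ 0.5829 -0.1645  0.2226] tx 1.5862 tilt -1.0 F [-0.5  0.5 -1. ] M [-0.02 -0.07 -0.02] w 0.0607 g 0.0 j [ 0.72  0.35 -0.66  1.44  0.21  1.43  0.07]
t 19.77 tcp [ 0.5833 -0.1647  0.2237] tx 1.5858 tilt -1.0 F [ 0.8  0.1 -0.2] M [-0.02 -0.1   0.01] w 0.0155 g 0.0 j [ 0.72  0.35 -0.66  1.44  0.21  1.43  0.07]
t 20.02 tcp [ 0.5832 -0.1647  0.2237] tx 1.5858 tilt -1.0 F [-1.4 -0.   0.4] M [-0.02  0.09  0.  ] w 0.0133 g 25.0 j [ 0.72  0.35 -0.66  1.44  0.21  1.43  0.07]
```

```bash

python3 -m pendant '[[0,-0.0154,-0.0013,0],[0,-0.0153,0.0004,0],[0,-0.0152,0.0024,0],[0,-0.0148,0.0042,0],[0,0,0,0]]' >/dev/null; python3 st.py
python3 -m pendant '[[0,-0.0142,0.006,0],[0,-0.0132,0.0078,0],[0,-0.0123,0.0092,0],[0,0,0,0]]' >/dev/null; python3 st.py
```

```text
t 20.43 tcp [ 0.5215 -0.1654  0.2188] tx 1.5855 tilt -1.0 F [-4.2  2.6  5.6] M [ 0.5   0.75 -0.03] w 0.0132 g 25.0 j [ 0.81  0.21 -0.67  1.6   0.13  1.38  0.14]
t 20.77 tcp [ 0.4816 -0.1659  0.1943] tx 1.5855 tilt -1.0 F [-0.2  1.5 -3.3] M [ 0.43 -0.03  0.06] w 0.013 g 25.0 j [ 0.86  0.13 -0.67  1.73  0.08  1.31  0.19]
```

```bash

python3 -m pendant '[[0,-0.0109,0.0107,0],[0,-0.0097,0.012,0],[0,-0.0081,0.013,0],[0,-0.0064,0.014,0],[0,0,0,0]]' >/dev/null; python3 st.py
python3 -m pendant '[[0,-0.0047,0.0146,0],[0,-0.0028,0.0151,0],[0,-0.001,0.0155,0],[0,0,0,0],[0,0,0,0]]' >/dev/null; python3 st.py
```

```text
t 21.18 tcp [ 0.4476 -0.1664  0.1439] tx 1.5859 tilt -1.0 F [ 3.9  0.5 -4.5] M [ 0.07 -1.05 -0.01] w 0.0131 g 25.0 j [ 0.9   0.09 -0.66  1.87  0.06  1.2   0.23]
t 21.6 tcp [ 0.4387 -0.1665  0.0998] tx 1.586 tilt -1.0 F [-3.6  1.3 -3.8] M [0.2  0.61 0.03] w 0.013 g 25.0 j [ 0.89  0.12 -0.66  1.94  0.08  1.11  0.22]
```

```bash

python3 -m pendant '[[0,0,0,0],[0,0,0,0],[0,0,0,0],[0,0,0,0],[0,0,0,0],[0,0,-0.01,0],[0,0,-0.03,0],[0,0,-0.035,0]]' 0.45 >/dev/null; python3 st.py
python3 -m pendant '[[0,0,-0.03,0],[0,0,-0.03,0],[0,0,-0.03,0],[0,0,-0.03,0],[0,0,0,0]]' 0.7 >/dev/null
python3 -m pendant '[[0.0203,0.0156,0,0],[0.0203,0.0156,0,0],[0.0203,0.0156,0,0],[0.0203,0.0156,0,0],[0.0203,0.0156,0,0],[0.0203,0.0156,0,0],[0.0203,0.0156,0,0],[0.0203,0.0156,0,0]]' >/dev/null
python3 -m pendant '[[0,0,0,-0.12],[0,0,0,-0.12],[0,0,0,-0.12],[0,0,0,-0.12],[0,0,0,-0.12],[0,0,0,-0.12],[0,0,0,-0.12],[0,0,0,-0.12]]' >/dev/null
python3 -m pendant '[[0,0,0,-0.12],[0,0,0,-0.12],[0,0,0,-0.12],[0,0,0,-0.12],[0,0,0,-0.12],[0,0,0,0],[0,0,0,0]]' >/dev/null
python3 st.py .561 -.0022 .208
python3 - <<'E'
from h import *
s=cam("scene")
cv2.imwrite("pics/lv.png",s["img"][:,:,::-1])
c,q=np.cos(.018),np.sin(.018)
def F(x,y,z): return [.564+c*x-q*y,-.170+q*x+c*y,z]
for th in(-.15,0,.15):
    print(th,proj(s,[F(-.125*np.cos(th),b*.06,.145+.125*np.sin(th)) for b in(1,-1)]+[F(.085*np.cos(th),b*.103,.147-.085*np.sin(th)) for b in(1,-1)]).round(1).tolist())
for o in r.outline_of("panel_centre","scene")[:2]: print(o["score"],o["bbox"]); cv2.imwrite("pics/m.png",o["mask"]*255); ys,xs=np.where(o["mask"]);print(xs.min(),xs.max(),ys.min(),ys.max()); print(cv2.approxPolyDP(max(cv2.findContours(o["mask"].astype(np.uint8),0,2)[0],key=len),3,True)[:,0].tolist())
E
```

```text
t 22.27 tcp [ 0.4381 -0.1662  0.1753] tx 1.5862 tilt -1.0 F [ 1.3 -0.9 -0.6] M [-0.02 -0.19 -0.03] w 0.0389 g 0.0 j [ 0.91  0.04 -0.66  1.85  0.02  1.26  0.27]
t 24.6 tcp [ 0.5616 -0.0026  0.2954] tx -3.1412 tilt -1.0 F [-0.2  0.7 -0.1] M [ 0.1  -0.16 -0.03] w 0.0608 g 0.0 j [ 0.76  0.31 -1.05  1.42  0.26  1.56  1.31]
shift [0.0006 0.0004 0.0874]
-0.15 [[318.7, 163.5], [294.4, 142.6], [275.1, 202.2], [233.5, 160.9]]
0 [[319.1, 159.5], [294.4, 138.5], [275.2, 204.8], [233.9, 163.6]]
0.15 [[318.8, 155.8], [293.9, 134.7], [275.9, 207.0], [234.9, 166.1]]
0.65 [275.8, 173.8, 75.8, 74.6]
237 316 139 209
[[273, 139], [260, 148], [252, 146], [251, 153], [237, 167], [277, 204], [294, 192], [299, 179], [315, 172], [287, 143]]
0.21 [232.2, 222.2, 60.0, 25.9]
202 261 205 233
[[261, 211], [256, 211], [254, 205], [235, 216], [204, 225], [202, 230], [207, 233]][ WARN:0@0.825] global loadsave.cpp:1063 imwrite_ Unsupported depth image for selected encoder is fallbacked to CV_8U.
```

```bash

python3 -m pendant '[[0,0,0.02,-0.015],[0,0,0.02,0],[0,0,0.02,0],[0,0,0.015,0],[0,0,0.012,0],[0,0,0,0]]' >/dev/null; python3 st.py
python3 -m pendant '[[0,0,0,0],[0,0,0,0],[0,0,0,0],[0,0,0,0],[0,0,0,0],[0,0,0,0],[0,0,0,0],[0,0,0,0]]' 0 40 >/dev/null
python3 -m pendant '[[0,0,0,0],[0,0,0,0],[0,0,0,0],[0,0,0,0]]' >/dev/null; python3 st.py
python3 -m pendant '[[0,0,0,0.1],[0,0,0,0.1],[0,0,0,0.1],[0,0,0,0.1],[0,0,0,0.1],[0,0,0,0.1],[0,0,0,0]]' >/dev/null; python3 st.py
python3 -m pendant '[[0,0,0,0.1],[0,0,0,0.1],[0,0,0,0.1],[0,0,0,0.1],[0,0,0,0.1],[0,0,0,0.1],[0,0,0,0]]' >/dev/null; python3 st.py
```

```text
t 25.2 tcp [ 0.5606 -0.0029  0.206 ] tx -3.1242 tilt -1.0 F [-0.   0.2 -0.6] M [ 0.09 -0.08 -0.  ] w 0.0608 g 0.0 j [ 0.77  0.35 -1.03  1.57  0.3   1.4   1.29]
t 26.2 tcp [ 0.5616 -0.0023  0.2081] tx -3.1221 tilt -1.0 F [0.9 1.2 0.8] M [ 0.45 -0.11 -0.01] w 0.0137 g 40.0 j [ 0.77  0.35 -1.04  1.57  0.3   1.4   1.29]
t 26.78 tcp [ 0.5615 -0.0028  0.2081] tx 2.5559 tilt -1.0 F [-0.4  0.1  0.5] M [-0.06  0.17 -0.06] w 0.0136 g 40.0 j [ 0.69  0.31 -0.93  1.57  0.25  1.38  0.72]
t 27.37 tcp [ 0.5611 -0.0032  0.2081] tx 1.9589 tilt -1.0 F [-4.6 -1.8  5.2] M [-0.52  1.02 -0.09] w 0.0134 g 40.0 j [ 0.63  0.29 -0.84  1.58  0.22  1.38  0.15]
```

```bash

for i in 1 2 3 4 5 6; do python3 -m pendant '[[0,0,0,0.025],[0,0,0,0.02],[0,0,0,0]]' >/dev/null;python3 st.py | cut -c1-115; done
```

```text
t 27.62 tcp [ 0.561  -0.0032  0.2081] tx 1.9205 tilt -1.0 F [-5.7 -1.3  5. ] M [-0.49  1.17  0.  ] w 0.0137 g 40.0 
t 27.87 tcp [ 0.561  -0.0032  0.2081] tx 1.8754 tilt -1.0 F [-5.1 -2.   4.8] M [-0.52  1.14 -0.07] w 0.0138 g 40.0 
t 28.12 tcp [ 0.561  -0.0033  0.2081] tx 1.8303 tilt -1.0 F [-6.1 -2.1  5.4] M [-0.56  1.29 -0.01] w 0.0138 g 40.0 
t 28.37 tcp [ 0.5609 -0.0032  0.2081] tx 1.7854 tilt -1.0 F [-6.2 -2.4  5.4] M [-0.6   1.29 -0.05] w 0.0136 g 40.0 
t 28.62 tcp [ 0.5609 -0.0032  0.2081] tx 1.7411 tilt -1.0 F [-6.6 -2.4  6.1] M [-0.71  1.37  0.63] w 0.0139 g 40.0 
t 28.87 tcp [ 0.561  -0.0034  0.2081] tx 1.6966 tilt -1.0 F [-6.7 -2.5  4.6] M [-0.77  1.21  0.91] w 0.0142 g 40.0
```

The lock is at its stop. I'll release, lift clear, and overlay the predicted brackets and bays on the current image.

```bash

python3 -m pendant '[[0,0,0,0],[0,0,0,0],[0,0,0,0],[0,0,0,0],[0,0,0,0],[0,0,-0.01,0],[0,0,-0.03,0],[0,0,-0.035,0]]' 0.6 >/dev/null
python3 st.py
cat > ov.py <<'E'
from h import *
FR=(.5645,-.1705,.02); DI=(.5454,.1939,.0659)
def W(p,P):
    c,q=np.cos(p[2]),np.sin(p[2]);P=np.array(P,float);return np.c_[p[0]+c*P[:,0]-q*P[:,1],p[1]+q*P[:,0]+c*P[:,1],P[:,2]]
def box(p,x,y,hx,hy,z): return W(p,[[x+a*hx,y+b*hy,z] for a,b in((1,1),(1,-1),(-1,-1),(-1,1))])
def draw(c,img,k,ox,oy):
    def pl(P,col): cv2.polylines(img,[np.round(((proj(c,P)-[ox,oy]+.5)*k)).astype(np.int32)],True,col,1)
    for a,b in((1,1),(1,-1),(-1,1)): pl(box(DI,a*.04,b*.048,.013,.038,.081),(0,0,255))
    pl(box(DI,0,0,.087,.103,.045),(0,255,0)); pl(box(FR,0,0,.085,.103,.148),(0,255,255))
    pl(box(FR,-.125,0,.007,.06,.145),(255,0,255))
E
python3 - <<'E'
from ov import *
s=cam("scene");t=cam("top");t0=dict(t);t0["img"]=cv2.imread("pics/top0.png")[:,:,::-1]
A=crop(s,225,125,200,195,3);draw(s,A,3,225,125)
B=crop(t0,245,180,70,60,2.8);B=crop(t0,245,182,65,58,3);draw(t0,B,3,245,182)
out=np.zeros((585,800,3),np.uint8);out[:,:600]=A;out[:174,605:800]=B
cv2.imwrite("pics/ov.png",out)
E
```

```text
t 29.53 tcp [ 0.5606 -0.0027  0.2831] tx 1.6917 tilt -1.0 F [ 1.   0.7 -0.4] M [-0.04 -0.22 -0.03] w 0.0507 g 0.0 j [ 0.6   0.25 -0.81  1.45  0.18  1.52 -0.08]
```

View pics/ov.png

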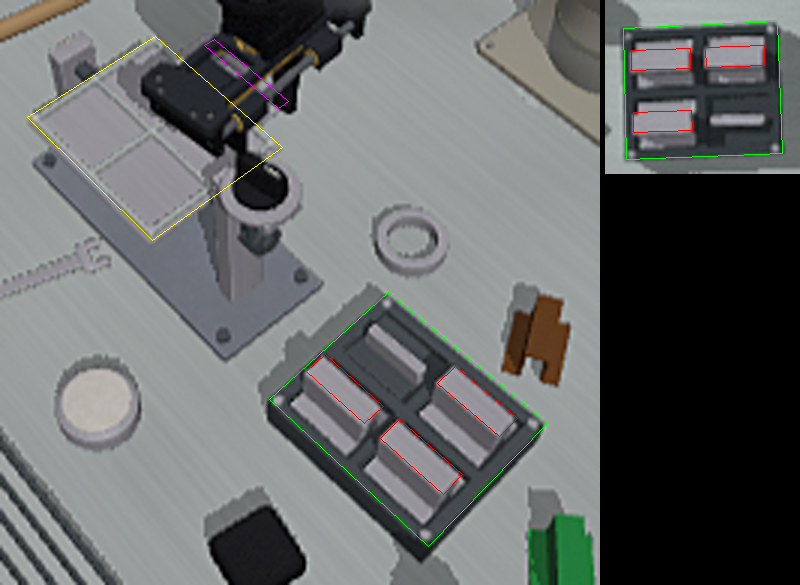

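The models match: the panel is level, and three brackets sit where predicted. Going for the first bracket, the far −y one.

```bash

python3 -m pendant '[[0,0,0,0.055],[0.0298,0.0076,0,0],[0.0298,0.0076,0,0],[0.0298,0.0076,0,0],[0.0298,0.0076,0,0],[0.0298,0.0076,0,0],[0,0,0.03,0],[0,0,0.03,0]]' >/dev/null
python3 -m pendant '[[0,0,0.03,0],[0,0,0.03,0],[0,0,0.03,0],[0,0,0.03,0],[0,0,0,0]]' >/dev/null
python3 st.py .5885 .1486 .022
```

```text
t 30.72 tcp [0.587  0.1472 0.0977] tx 1.6362 tilt -1.0 F [-2.4 -0.8 -0.2] M [-0.02 -0.01 -0.04] w 0.0523 g 0.0 j [ 0.3   0.49 -0.81  1.59  0.37  1.23 -0.51]
shift [0.0014 0.0022 0.0757]
```

```bash

python3 -m pendant '[[0.0014,0.002,0.02,0],[0,0,0.02,0],[0,0,0.015,0],[0,0,0.01,0],[0,0,0.006,0],[0,0,0.004,0],[0,0,0,0]]' >/dev/null; python3 st.py .5885 .1486 .022
python3 -m pendant '[[0,0,0,0],[0,0,0,0],[0,0,0,0],[0,0,0,0],[0,0,0,0],[0,0,0,0],[0,0,0,0],[0,0,0,0]]' 0 35 >/dev/null; python3 st.py
```

```text
t 31.3 tcp [0.5918 0.1501 0.0281] tx 1.6358 tilt -1.0 F [-1.   0.5  0.6] M [-0.01 -0.12  0.02] w 0.0522 g 0.0 j [ 0.27  0.57 -0.77  1.65  0.43  1.11 -0.56]
shift [-0.0013 -0.0034  0.0061]
t 31.97 tcp [0.5913 0.15   0.0283] tx 1.636 tilt -1.0 F [-5.7 -1.8  5.5] M [-0.36  1.    0.04] w 0.0258 g 35.0 j [ 0.27  0.57 -0.77  1.65  0.43  1.11 -0.56]
```

```bash

python3 -m pendant '[[0,0,-0.005,0],[0,0,-0.01,0],[0,0,-0.015,0],[0,0,-0.02,0],[0,0,-0.02,0],[0,0,-0.03,0],[0,0,-0.03,0],[0,0,-0.03,0]]' >/dev/null; python3 st.py
python3 -m pendant '[[0,0,-0.03,0],[0,0,-0.03,0],[0,0,-0.03,0],[0,0,0,0.046]]' >/dev/null; python3 st.py .6017 -.1204 .28
```

```text
t 32.63 tcp [0.5917 0.1504 0.191 ] tx 1.6363 tilt -1.0 F [ 0.3  1.3 -2.4] M [ 0.03 -0.2  -0.05] w 0.0258 g 35.0 j [ 0.31  0.42 -0.84  1.47  0.31  1.39 -0.47]
t 32.97 tcp [0.5934 0.1517 0.2861] tx 1.591 tilt -1.0 F [ 0.1  1.3 -2.1] M [ 0.07 -0.16 -0.01] w 0.0255 g 35.0 j [ 0.3   0.38 -0.84  1.32  0.28  1.56 -0.49]
shift [-0.2722  0.0028  0.0054]
```

```bash

python3 -m pendant '[[-0.025,0,0,0],[-0.03,0,0,0],[-0.03,0,0,0],[-0.03,0,0,0],[-0.03,0,0,0],[-0.03,0,0,0],[-0.03,0,0,0],[-0.03,0,0,0]]' >/dev/null
python3 -m pendant '[[-0.025,0.0028,0,0],[-0.012,0,0,0],[0,0,0.02,0],[0,0,0.03,0],[0,0,0.03,0],[0,0,0.03,0],[0,0,0,0],[0,0,0,0]]' >/dev/null;python3 st.py .6017 -.1204 .1413
```

```text
t 34.3 tcp [ 0.5992 -0.1211  0.1684] tx 1.5906 tilt -1.0 F [ 0.1 -0.3 -1. ] M [ 0.   -0.09 -0.01] w 0.0258 g 35.0 j [ 0.68  0.41 -0.73  1.5   0.27  1.34 -0.05]
shift [0.0006 0.0025 0.0271]
```

```bash

python3 -m pendant '[[0.0006,0.0025,0.01,0],[0,0,0.007,0],[0,0,0.005,0],[0,0,0.003,0],[0,0,0,0],[0,0,0,0]]' >/dev/null;python3 st.py .6017 -.1204 .1413
for i in 1 2 3; do python3 -m pendant '[[0,0,0.001,0],[0,0,0.001,0]]' >/dev/null;python3 st.py|cut -c1-110;done
```

```text
t 34.8 tcp [ 0.6023 -0.1211  0.1432] tx 1.5898 tilt -1.0 F [-0.   0.5 -1.2] M [-0.01 -0.12 -0.07] w 0.0258 g 35.0 j [ 0.68  0.43 -0.72  1.53  0.29  1.29 -0.06]
shift [ 0.0007 -0.0006  0.0019]
t 34.97 tcp [ 0.6025 -0.1211  0.1415] tx 1.5898 tilt -1.0 F [-0.3  0.7 -2.6] M [-0.01 -0.1  -0.  ] w 0.0257 g 
t 35.13 tcp [ 0.6025 -0.1212  0.1396] tx 1.5897 tilt -1.0 F [-3.7  0.4 10.4] M [-0.    1.18 -0.  ] w 0.0258 g 
t 35.3 tcp [ 0.6027 -0.1212  0.1394] tx 1.5896 tilt -1.0 F [-5.8  0.3 21.3] M [-0.    2.14  0.02] w 0.0258 g 3
```

Contact came at the expected floor height. Releasing; the next bracket is the far +y one, for bay4.

```bash

python3 -m pendant '[[0,0,-0.002,0],[0,0,0,0],[0,0,0,0],[0,0,0,0],[0,0,0,0],[0,0,-0.02,0],[0,0,-0.03,0],[0,0,-0.03,0]]' 0.6 >/dev/null
python3 -m pendant '[[0,0,-0.03,0],[0,0,-0.03,0],[0,0,0,-0.046],[0.03,0,0,0],[0.03,0,0,0],[0.03,0,0,0],[0.03,0,0,0],[0.03,0,0,0]]'  >/dev/null
python3 -m pendant '[[0.03,0,0,0],[0.03,0,0,0],[0.03,0,0,0],[0.03,0,0,0],[0.03,0,0,0],[0.03,0,0,0],[0,0,0,0]]'  >/dev/null
python3 st.py .5821 .2444 .028 
python3 - <<'E'
from h import *
s=cam("scene","a1")
for o in r.outline_of("bracket1_c","scene"): print(round(o["score"],2),np.round(o["bbox"],1).tolist())
E
```

```text
t 37.22 tcp [0.5782 0.2154 0.2789] tx 1.6444 tilt -1.0 F [-0.8  1.3 -0. ] M [ 0.07 -0.11 -0.05] w 0.0521 g 0.0 j [ 0.2   0.41 -0.87  1.31  0.3   1.56 -0.56]
shift [0.0279 0.0063 0.2509]
0.63 [381.5, 261.2, 34.3, 32.7]
0.22 [278.1, 173.1, 85.9, 75.1]
```

```bash
cat >> ov.py <<'E'
def ridge(c,p,x,y,z):
    m=np.zeros((400,640),np.uint8);cv2.fillPoly(m,[np.round(proj(c,box(p,x,y,.011,.034,z))).astype(np.int32)],1)
    v=c["img"][m>0].astype(float);return v.mean().round(0),v.mean(1).std().round(0)
def report():
    for n in("scene","top"):
        c=cam(n)
        print(n,"die",{(a,b):ridge(c,DI,a*.04,b*.048,.081) for a,b in((1,1),(1,-1),(-1,1))},"bays",{k:ridge(c,FR,x,y,.193) for k,(x,y) in dict(b1=(-.04,.049),b2=(-.04,-.049),b3=(.04,.049),b4=(.04,-.049)).items()})
E
python3 -c "
from ov import *
report()"
python3 -m pendant '[[0.014,0.003,0,0],[0.014,0.003,0.01,0],[0,0,0.03,0],[0,0,0.03,0],[0,0,0.03,0],[0,0,0.03,0],[0,0,0.03,0],[0,0,0,0]]' >/dev/null
python3 st.py .5821 .2444 .026
```

```text
scene die {(1, 1): (np.float64(150.0), np.float64(15.0)), (1, -1): (np.float64(88.0), np.float64(39.0)), (-1, 1): (np.float64(149.0), np.float64(12.0))} bays {'b1': (np.float64(147.0), np.float64(11.0)), 'b2': (np.float64(147.0), np.float64(14.0)), 'b3': (np.float64(151.0), np.float64(4.0)), 'b4': (np.float64(135.0), np.float64(28.0))}
top die {(1, 1): (np.float64(104.0), np.float64(22.0)), (1, -1): (np.float64(103.0), np.float64(45.0)), (-1, 1): (np.float64(139.0), np.float64(8.0))} bays {'b1': (np.float64(140.0), np.float64(24.0)), 'b2': (np.float64(156.0), np.float64(7.0)), 'b3': (np.float64(155.0), np.float64(4.0)), 'b4': (np.float64(156.0), np.float64(5.0))}
t 38.08 tcp [0.5829 0.2327 0.1131] tx 1.6334 tilt -1.0 F [-1.5 -0.5 -0.7] M [-0.09 -0.08  0.03] w 0.0521 g 0.0 j [ 0.15  0.53 -0.82  1.51  0.4   1.28 -0.66]
shift [0.0121 0.0006 0.087 ]
```

```bash

python3 -m pendant '[[0.01,0,0.02,0],[0.001,0,0.02,0],[0,0,0.02,0],[0,0,0.012,0],[0,0,0.008,0],[0,0,0.005,0],[0,0,0.002,0],[0,0,0,0]]' >/dev/null; python3 st.py .5821 .2444 .026
python3 -m pendant '[[0,0,0,0],[0,0,0,0],[0,0,0,0],[0,0,0,0],[0,0,0,0],[0,0,0,0],[0,0,0,0],[0,0,0,0]]' 0 35 >/dev/null; python3 st.py .5821 .2444 .026
```

```text
t 38.75 tcp [0.5847 0.2474 0.0326] tx 1.6353 tilt -1.0 F [-0.2 -0.4  0. ] M [ 0.   -0.07 -0.02] w 0.0523 g 0.0 j [ 0.11  0.62 -0.79  1.57  0.47  1.15 -0.72]
shift [-0.0028 -0.0028  0.0066]
t 39.42 tcp [0.584  0.2476 0.0323] tx 1.6361 tilt -1.0 F [-3.2 -1.   5.8] M [-0.15  0.7   0.01] w 0.0256 g 35.0 j [ 0.11  0.62 -0.79  1.57  0.47  1.15 -0.72]
shift [-0.0031 -0.0021  0.0063]
```

```bash

python3 -m pendant '[[0,0,-0.005,0],[0,0,-0.01,0],[0,0,-0.015,0],[0,0,-0.02,0],[0,0,-0.02,0],[0,0,-0.03,0],[0,0,-0.03,0],[0,0,-0.03,0]]' >/dev/null; python3 st.py
python3 -m pendant '[[0,0,-0.03,0],[0,0,-0.03,0],[0,0,-0.03,0],[0,0,0,0.046]]' >/dev/null; python3 st.py .6035 -.216 .28
```

```text
t 40.08 tcp [0.5841 0.2476 0.1949] tx 1.6361 tilt -1.0 F [-0.4  0.4 -1. ] M [ 0.02 -0.14  0.01] w 0.0259 g 35.0 j [ 0.14  0.48 -0.85  1.4   0.36  1.42 -0.64]
t 40.42 tcp [0.5855 0.2491 0.2902] tx 1.5908 tilt -1.0 F [ 0.2  0.8 -2.5] M [ 0.16 -0.11  0.05] w 0.0258 g 35.0 j [ 0.11  0.44 -0.86  1.24  0.33  1.59 -0.66]
shift [-0.4654  0.0086  0.0084]
```

```bash

python3 -m pendant '[[-0.025,0,0,0],[-0.03,0,0,0],[-0.03,0,0,0],[-0.03,0,0,0],[-0.03,0,0,0],[-0.03,0,0,0],[-0.03,0,0,0],[-0.03,0,0,0]]' >/dev/null
python3 -m pendant '[[-0.03,0,0,0],[-0.03,0,0,0],[-0.03,0,0,0],[-0.03,0,0,0],[-0.03,0,0,0],[-0.03,0,0,0],[-0.03,0,0,0],[0,0,0,0]]' >/dev/null
python3 st.py .6035 -.216 .28
```

```text
t 41.75 tcp [ 0.5916 -0.2054  0.2826] tx 1.5811 tilt -1.0 F [-0.2 -1.9 -3. ] M [-0.14 -0.1  -0.03] w 0.0256 g 35.0 j [ 0.76  0.38 -0.7   1.28  0.25  1.56  0.11]
shift [-0.0107  0.0118  0.0026]
```

```bash

python3 -m pendant '[[-0.009,0.011,0,-0.005],[0,0,0.02,0],[0,0,0.03,0],[0,0,0.03,0],[0,0,0.028,0],[0,0,0,0],[0,0,0,0]]' >/dev/null;python3 st.py .6035 -.216 .147
```

```text
t 42.33 tcp [ 0.6034 -0.206   0.1746] tx 1.595 tilt -1.0 F [ 0.7 -0.2 -0.9] M [-0.03 -0.2  -0.01] w 0.0259 g 35.0 j [ 0.76  0.46 -0.69  1.42  0.29  1.37  0.09]
shift [-0.01   -0.0001  0.0276]
```

```bash

python3 -m pendant '[[-0.0098,0,0.008,0.004],[0,0,0.008,0],[0,0,0.007,0],[0,0,0.003,0],[0,0,0,0],[0,0,0,0]]' >/dev/null;python3 st.py .6035 -.216 .1443
for i in 1 2 3; do python3 -m pendant '[[0,0,0.001,0],[0,0,0.001,0]]' >/dev/null;python3 st.py|cut -c1-110;done
```

```text
t 42.83 tcp [ 0.6042 -0.2158  0.1482] tx 1.5911 tilt -1.0 F [-0.1  0.4 -1.8] M [-0.04 -0.1  -0.01] w 0.0258 g 35.0 j [ 0.77  0.48 -0.68  1.45  0.3   1.32  0.09]
shift [-0.0002 -0.0007  0.0039]
t 43.0 tcp [ 0.6044 -0.2159  0.1465] tx 1.591 tilt -1.0 F [-1.3 -0.2 -1.8] M [-0.03 -0.13  0.01] w 0.0257 g 35
t 43.17 tcp [ 0.6042 -0.216   0.1441] tx 1.5909 tilt -1.0 F [-0.2 -0.6 -2.3] M [-0.02 -0.07  0.08] w 0.0258 g 
t 43.33 tcp [ 0.6044 -0.216   0.1435] tx 1.5908 tilt -1.0 F [-4.8  2.1 14.7] M [ 0.24  1.69 -0.05] w 0.026 g 3
```

```bash

python3 -m pendant '[[0,0,-0.002,0],[0,0,0,0],[0,0,0,0],[0,0,0,0],[0,0,0,0],[0,0,-0.02,0],[0,0,-0.03,0],[0,0,-0.03,0]]' 0.6 >/dev/null
python3 -m pendant '[[0,0,-0.03,0],[0,0,-0.03,0],[0,0,0,-0.046],[0.0288,-0.0045,0,0],[0.0288,-0.0045,0,0],[0.0288,-0.0045,0,0],[0.0288,-0.0045,0,0],[0.0288,-0.0045,0,0]]'  >/dev/null
python3 -m pendant '[[0.0288,-0.0045,0,0],[0.0288,-0.0045,0,0],[0.0288,-0.0045,0,0],[0.0288,-0.0045,0,0],[0.0288,-0.0045,0,0],[0.0288,-0.0045,0,0],[0.0288,-0.0045,0,0],[0.0288,-0.0045,0,0]]'  >/dev/null
python3 -m pendant '[[0.0288,-0.0045,0,0],[0.0288,-0.0045,0,0],[0,0,0,0],[0,0,0,0]]'  >/dev/null
python3 st.py .5023 .2392 .026 
python3 -c "
from ov import *
report()"
```

```text
t 45.67 tcp [0.5074 0.2124 0.2841] tx 1.6406 tilt -1.0 F [ 0.9 -0.1  0.5] M [-0.02 -0.12 -0.02] w 0.0522 g 0.0 j [ 0.32  0.25 -0.94  1.47  0.2   1.52 -0.55]
shift [ 0.027  -0.0033  0.2581]
scene die {(1, 1): (np.float64(92.0), np.float64(39.0)), (1, -1): (np.float64(88.0), np.float64(39.0)), (-1, 1): (np.float64(148.0), np.float64(12.0))} bays {'b1': (np.float64(146.0), np.float64(11.0)), 'b2': (np.float64(146.0), np.float64(14.0)), 'b3': (np.float64(146.0), np.float64(12.0)), 'b4': (np.float64(145.0), np.float64(18.0))}
top die {(1, 1): (np.float64(42.0), np.float64(35.0)), (1, -1): (np.float64(103.0), np.float64(45.0)), (-1, 1): (np.float64(109.0), np.float64(47.0))} bays {'b1': (np.float64(141.0), np.float64(24.0)), 'b2': (np.float64(157.0), np.float64(7.0)), 'b3': (np.float64(153.0), np.float64(11.0)), 'b4': (np.float64(158.0), np.float64(3.0))}
```

```bash

python3 -m pendant '[[0.014,-0.001,0.01,0],[0.013,-0.001,0.02,0],[0,0,0.03,0],[0,0,0.03,0],[0,0,0.03,0],[0,0,0.03,0],[0,0,0,0],[0,0,0,0]]' >/dev/null
python3 st.py .5023 .2392 .026
```

```text
t 46.43 tcp [0.5044 0.2358 0.1336] tx 1.6351 tilt -1.0 F [ 0.4 -0.3  0.7] M [ 0.05 -0.18 -0.02] w 0.0523 g 0.0 j [ 0.24  0.36 -0.92  1.68  0.3   1.25 -0.68]
shift [ 0.0036 -0.0016  0.1076]
```

```bash
python3 -c "
from ov import *
s=cam('scene','a2')
for o in r.outline_of('bracket3_c','scene'):
    print(round(o['score'],2),np.round(o['bbox'],1).tolist())
b=cv2.imread('pics/a1.png').astype(int);a=s['img'][:,:,::-1].astype(int)
d=(np.abs(a-b).sum(2)>60)[140:215,225:330];n,l,st,ce=cv2.connectedComponentsWithStats(d.astype(np.uint8))
for i in range(1,n):
    if st[i,4]>15: print(st[i],ce[i].round()+[225,140])
print(proj(s,W(FR,[[.04,.049,.193],[.04,-.049,.193]])).round())
"
```

```text
0.88 [254.9, 161.7, 24.1, 33.0]
0.24 [220.8, 139.4, 69.9, 38.1]
[ 68   0  37  70 727] [316. 172.]
[ 94   0  11  21 154] [325. 148.]
[ 18   9  31  35 230] [255. 165.]
[50 42 13 14 60] [281. 187.]
[100  67   5   8  30] [327. 211.]
[[274. 176.]
 [254. 157.]]
```

```bash

python3 -m pendant '[[0.002,-0.001,0.02,0],[0,0,0.02,0],[0,0,0.02,0],[0,0,0.018,0],[0,0,0.01,0],[0,0,0.008,0],[0,0,0.004,0],[0,0,0,0]]' >/dev/null; python3 st.py .5023 .2392 .026
python3 -m pendant '[[0,0,0,0],[0,0,0,0],[0,0,0,0],[0,0,0,0],[0,0,0,0],[0,0,0,0],[0,0,0,0],[0,0,0,0]]' 0 35 >/dev/null; python3 st.py .5023 .2392 .026
```

```text
t 47.2 tcp [0.5037 0.2394 0.0344] tx 1.6366 tilt -1.0 F [-0.2  0.5  0.6] M [ 0.02 -0.1  -0.06] w 0.0521 g 0.0 j [ 0.18  0.48 -0.86  1.78  0.41  1.07 -0.76]
shift [-0.0001 -0.0015  0.0084]
t 47.87 tcp [0.5033 0.2394 0.0343] tx 1.6369 tilt -1.0 F [-3.1 -1.5  4.5] M [-0.26  0.6   0.01] w 0.0257 g 35.0 j [ 0.18  0.48 -0.86  1.78  0.41  1.07 -0.76]
shift [-0.0001 -0.001   0.0083]
```

```bash

python3 -m pendant '[[0,0,-0.005,0],[0,0,-0.01,0],[0,0,-0.015,0],[0,0,-0.02,0],[0,0,-0.02,0],[0,0,-0.03,0],[0,0,-0.03,0],[0,0,-0.03,0]]' >/dev/null; python3 st.py
python3 -m pendant '[[0,0,-0.03,0],[0,0,-0.03,0],[0,0,-0.03,0],[0,0,0,0.046],[-0.02,0,0,0],[-0.03,0,0,0],[-0.03,0,0,0],[-0.03,0,0,0]]' >/dev/null
python3 -m pendant '[[-0.03,0,0,0],[-0.03,0,0,0],[-0.03,0,0,0],[-0.03,0,0,0],[-0.03,0,0,0],[-0.03,0,0,0],[-0.03,0,0,0],[-0.03,0,0,0]]' >/dev/null
python3 -m pendant '[[-0.03,0,0,0],[-0.03,0,0,0],[-0.03,0,0,0],[-0.02,0,0,0],[0,0,0,0],[0,0,0,0]]' >/dev/null
python3 st.py .5223 -.2203 .149
```

```text
t 48.53 tcp [0.503  0.2394 0.1961] tx 1.6373 tilt -1.0 F [ 0.4  0.9 -1.5] M [-0.02 -0.15  0.03] w 0.0261 g 35.0 j [ 0.26  0.31 -0.94  1.6   0.26  1.36 -0.65]
t 50.37 tcp [ 0.5123 -0.2214  0.2842] tx 1.5889 tilt -1.0 F [ 0.   1.6 -1.4] M [ 0.09 -0.04 -0.01] w 0.0259 g 35.0 j [ 0.87  0.21 -0.64  1.46  0.12  1.51  0.25]
shift [0.0009 0.01   0.1352]
```

```bash

python3 -m pendant '[[0.001,0.01,0.01,0],[0,0,0.03,0],[0,0,0.03,0],[0,0,0.025,0],[0,0,0.015,0],[0,0,0.01,0],[0,0,0,0],[0,0,0,0]]' >/dev/null;python3 st.py .5223 -.2203 .1463
```

```text
t 51.03 tcp [ 0.5231 -0.2185  0.1645] tx 1.5921 tilt -1.0 F [-0.2  0.3 -1.1] M [-0.01 -0.11  0.02] w 0.0254 g 35.0 j [ 0.85  0.29 -0.64  1.63  0.18  1.28  0.21]
shift [-0.0018 -0.0008  0.0182]
```

```bash

python3 -m pendant '[[-0.0018,-0.001,0.008,0],[0,0,0.006,0],[0,0,0.002,0],[0,0,0,0],[0,0,0,0]]' >/dev/null;python3 st.py|cut -c1-110
for i in 1 2; do python3 -m pendant '[[0,0,0.001,0],[0,0,0.001,0]]' >/dev/null;python3 st.py|cut -c1-110;done
```

```text
t 51.45 tcp [ 0.5215 -0.2212  0.1482] tx 1.5907 tilt -1.0 F [ 0.6  0.5 -1. ] M [ 0.   -0.02 -0.  ] w 0.026 g 3
t 51.62 tcp [ 0.5216 -0.2212  0.1467] tx 1.5908 tilt -1.0 F [-2.9  1.1  6. ] M [ 0.17  0.75 -0.03] w 0.0258 g 
t 51.78 tcp [ 0.5215 -0.2212  0.146 ] tx 1.5907 tilt -1.0 F [-12.6   3.5  24.4] M [0.8  2.62 0.01] w 0.0259 g
```

```bash

python3 -m pendant '[[0,0,-0.002,0],[0,0,0,0],[0,0,0,0],[0,0,0,0],[0,0,0,0],[0,0,-0.02,0],[0,0,-0.03,0],[0,0,-0.03,0]]' 0.6 >/dev/null
python3 -m pendant '[[0,0,-0.03,0],[0,0,-0.03,0],[-0.03,-0.01,0,0],[-0.03,-0.01,0,0],[-0.03,-0.01,0,0],[-0.03,-0.01,0,0],[-0.03,-0.01,0,0],[-0.03,-0.01,0,0]]'  >/dev/null
python3 -m pendant '[[-0.03,-0.01,0,0],[-0.03,-0.01,0,0],[-0.03,-0.01,0,0],[-0.03,-0.01,0,0],[0,0,0,0],[0,0,0,0]]'  >/dev/null
python3 st.py
python3 - <<'E'
from ov import *
s=cam("scene");t=cam("top")
A=crop(s,205,115,210,195,2.5)
B=crop(t,245,175,180,70,4)
def pl(c,img,P,k,ox,oy,col): cv2.polylines(img,[np.round(((proj(c,P)-[ox,oy]+.5)*k)).astype(np.int32)],True,col,1)
B2=B.copy()
for x,y in((-.04,-.049),(.04,.049),(.04,-.049)): pl(t,B2,box(FR,x,y,.013,.038,.193),4,245,175,(0,0,255))
A=crop(s,225,130,100,75,4)
out=np.zeros((600,800,3),np.uint8);out[:280,:720]=B;out[285:585,:400]=A
C=B2[60:270,200:500];out[285:285+210,405:705]=C
cv2.imwrite("pics/fin.png",out)
E
```

```text
t 53.62 tcp [ 0.4262 -0.525   0.2848] tx 1.5874 tilt -1.0 F [0.3 0.5 0.8] M [ 0.07 -0.13  0.01] w 0.0519 g 0.0 j [ 1.12  0.47 -0.47  1.13  0.21  1.6   0.72]
```

View pics/fin.png

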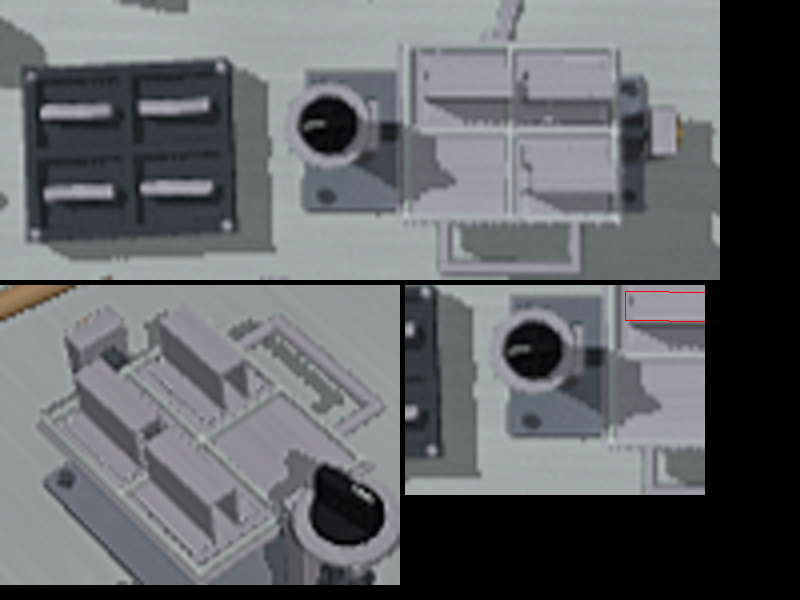

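All three brackets lie flat, ridge up, each in its own bay. The panel is level, the knob is at its locked angle, and the die is empty apart from its cores. Handing in.

```bash
python3 -c "
from bench import r
print(r.close_job())"
```

```text
the job is handed in; nothing more can be done
None
```

The job is handed in: the panel is level and locked at the knob's stop, and all three brackets that were in the die lie flat, ridge up, each in its own bay (2, 3 and 4).

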